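# Find the two tired clips on the shoe-tag rack

## Task

Two of the four spring clips on the shoe-tag rack have gone slack: find out which by tugging the wooden tags upward and feeling how hard each clip holds. Put the two tags from the slack clips into the bamboo box, and leave the other two tags in their good clips, upright and pushed fully down. Do not shove the other things around.

Things in the scene. Friction and masses are not known exactly. Their poses are not given: they have to be found in the camera images.
- rack: Grey tag rack, fixed, bar 85 x 290 x 12 mm, with four spring clips in a row along its y axis at y = -105, -35, +35, +105 mm, mouths up, at most 46 mm above the table. The clips look alike; which two are slack changes each time. A slack clip's tag slides up at some 2 to 7 N of pull, a good one's only above 14 N (up to 25 N); gripping off-centre pushes the tag sideways and falsifies the pull. Origin: centre of underside.
- tag_1: Dark wooden shoe tag, red stripe near its top, 9 mm thick (x), 44 mm wide (y), 90 mm tall (z), 25 g, upright in clip 1 of the rack (counted from its -y end). Foot on the rack's bar 12 mm above the table, top at 102 mm; the clip covers the lowest 34 mm and pinches the two broad faces; above it the tag is free to grip. Slid up 34 mm it is free. Origin: centre of the tag.
- tag_2: Dark wooden shoe tag, red stripe near its top, 9 mm thick (x), 44 mm wide (y), 90 mm tall (z), 25 g, upright in clip 2 of the rack (counted from its -y end). Foot on the rack's bar 12 mm above the table, top at 102 mm; the clip covers the lowest 34 mm and pinches the two broad faces; above it the tag is free to grip. Slid up 34 mm it is free. Origin: centre of the tag.
- tag_3: Dark wooden shoe tag, red stripe near its top, 9 mm thick (x), 44 mm wide (y), 90 mm tall (z), 25 g, upright in clip 3 of the rack (counted from its -y end). Foot on the rack's bar 12 mm above the table, top at 102 mm; the clip covers the lowest 34 mm and pinches the two broad faces; above it the tag is free to grip. Slid up 34 mm it is free. Origin: centre of the tag.
- tag_4: Dark wooden shoe tag, red stripe near its top, 9 mm thick (x), 44 mm wide (y), 90 mm tall (z), 25 g, upright in clip 4 of the rack (counted from its -y end). Foot on the rack's bar 12 mm above the table, top at 102 mm; the clip covers the lowest 34 mm and pinches the two broad faces; above it the tag is free to grip. Slid up 34 mm it is free. Origin: centre of the tag.
- slot_1 (a point): Where the centre of tag_1 is when fully down in clip 1, 57 mm above the table, on the rack. The clip's fixed steel jaw is on the tag's +x side; its black jaw, on the -x side, is pushed against the tag by springs that reach 38 mm out to -x, under 36 mm above the table. When the pull stops, the felt force fades within a second or so.
- slot_2 (a point): Where the centre of tag_2 is when fully down in clip 2, 57 mm above the table, on the rack. The clip's fixed steel jaw is on the tag's +x side; its black jaw, on the -x side, is pushed against the tag by springs that reach 38 mm out to -x, under 36 mm above the table. When the pull stops, the felt force fades within a second or so.
- slot_3 (a point): Where the centre of tag_3 is when fully down in clip 3, 57 mm above the table, on the rack. The clip's fixed steel jaw is on the tag's +x side; its black jaw, on the -x side, is pushed against the tag by springs that reach 38 mm out to -x, under 36 mm above the table. When the pull stops, the felt force fades within a second or so.
- slot_4 (a point): Where the centre of tag_4 is when fully down in clip 4, 57 mm above the table, on the rack. The clip's fixed steel jaw is on the tag's +x side; its black jaw, on the -x side, is pushed against the tag by springs that reach 38 mm out to -x, under 36 mm above the table. When the pull stops, the felt force fades within a second or so.
- box: Open bamboo box fixed to the table, 150 x 150 mm outside, 55 mm high, walls and floor 6 mm. The tags go inside; they may stand, lean or lie there. Origin: centre of the underside.
- box_lid: Lid of the bamboo box, 154 x 154 x 10 mm with a round knob, lying on the table. Origin: centre of underside. Bystander.
- frog: Green ceramic frog, about 75 x 75 x 75 mm. Origin: centre of underside. Bystander.
- flashlight: Black plastic flashlight lying down, 155 mm long along its x axis, 40 mm high. Origin: underside, mid-length. Bystander.
- shoehorn: Polished aluminium shoehorn lying flat, 190 mm long along its x axis, 34 mm wide. Origin: underside, mid-length. Bystander.
- key_stand: Small stand, 90 x 70 mm wooden foot, 130 mm high, with a stainless key hook with a gate and one brass key. Origin: centre of underside. Bystander.
- cream_jar: White jar of shoe cream, 56 mm diameter, 50 mm high. Origin: centre of underside. Bystander.

How it is judged:
By the outcome, as a careful person would: the job done as asked, in the order asked, and still so for the second after the job is handed in, with the robot touching nothing.
It also fails if it takes over 72 s, if anything falls off the work surface, if the arm or the gripper's body presses on something with over 40 N, if the wrist force passes 120 N, or if a joint passes its speed limit or range.

## Robot

A 6-joint arm with a two-finger parallel gripper is mounted at the origin on the work surface. World frame = base frame: x ahead of the robot, y to its left, z up, the work surface at z = 0. Lengths are in m, angles in rad, forces in N, time in s.
With the tool pointing down it reaches from about 0.25 to 0.775 m from the base axis. Payload 4 kg.
Tool frame: the origin (TCP) lies at the very end of the fingers, on their centre line; the grasp point (between the pads) lies 19 mm behind it; z points along the fingers, y is the direction in which the jaws open and shut (so a half turn about z gives the same grasp; the last joint's range is limited). The gripper opens to 94 mm and grips with 3 to 60 N. Pads are 16 mm wide; open, the fingers measure 119 mm over their backs; the gripper's body (75 mm by 177 mm) begins 78 mm behind the grasp point.
Start: joints at [1.23, 0.087, 1.371, -0, 1.684, -0.103], TCP at [0.13, 0.535, 0.206] pointing down, gripper open.
Joint ranges: [-3.1, 3.1], [-0.76, 2.03], [0.27, 2.55], [-1.08, 4.22], [0.17, 2.65], [-2.57, 2.57]. Speed limits (rad/s): [2.79, 2.79, 3.14, 3.14, 3.14, 3.14].

## Interface

Orientations are given as [roll, pitch, yaw] about the fixed x, y, z axes, in that order (R = Rz(yaw) Ry(pitch) Rx(roll)).
In Python, from bench import robot, snapshot, models gives the robot as it stands.
- The arm moves only by the tool arm_command, never from a script. Its argument "commands" is text: rows parted by semicolons, each of 7 numbers parted by spaces: the shift along the tool's x, y, z in mm, then the turn, a rotation vector about the tool's x, y, z in degrees, then the opening, from 0 (shut) to 1 (fully open). In form: tx ty tz rx ry rz hand; .... A call has 1 to 12 rows; each row shifts and turns the pose as measured when the row begins, along the tool's axes as they then stand; what a row does not reach is not made up. A row lasts 1/8 s, in which the tool goes at most 62.5 mm and 10.7 degrees, less where a joint would pass 70% of its speed; a pose out of reach is approached as far as the arm can. A call is refused whole if a number of a shift passes 62.5 or a number of a turn 10.7, either way. A call with a gripper value outside its range is refused whole. The fingers move at their own pace and stop on an object; the grip force is fixed at half the most. Time passes only in rows, so rows that do not move let the fingers close. It gives the time, the measured TCP pose, the force and the opening at its end, in the units of the state.
- robot.get_obs(): the state, without advancing time (a new reading comes with each control period).
- snapshot(name): name is "scene" or "top"; returns a dict with "img" (480x640x3 uint8, blue, green, red), "camera_matrix" (3x3 intrinsics, pixels), "origin" and "rotation" of the camera in the world. Camera axes: x right, y down, z forward; pixel columns grow to the right and rows downward; lengths in m; the calibration is good to about 2 mm. A picture is of the moment at which its call begins. There is no depth.
- robot.close_job(): hands the job in, once; it reports no verdict.
Trained networks look in a picture, given as the dict that the camera call returned (one of the last four; its "shot" number tells which), for a name from the list of things; names that differ only in an ending like _2 or _b are one class to them, and where a whole thing is asked for, a point or a joint stands for the part that bears it (a point fixed in the world has none). Each returns a list of dicts, best first, with "conf" (0 to 1); they miss things now and then, are a little off and sometimes report something else, mostly with a low value. They report only what shows in the picture. A call takes as long as a camera call.
- models.spot_in(query, picture): "bbox" ([left, top, width, height] as shares, 0 to 1, of the picture: columns of its width, rows of its height, round what is visible of it).
- models.tip_of(query, picture): "centre" ([column, row] as shares, 0 to 1, of the picture: columns of its width, rows of its height: a listed point, or the origin of a listed thing).
The state is a dict: "time": time; "joint_positions": joint angles; "qvel": joint speeds; "joint_torque": joint torques, N m; "tool_pos": TCP position; "ee_rot": TCP orientation; "wrist_force": force on the tool from outside, world axes, zero at the start; "wrist_torque": the same for the moment, N m; "width": finger opening in m.
Only numpy, scipy, OpenCV 4.12 (cv2) and the standard library are available. Lean on these libraries where they do the work, as an engineer would, in place of code of your own. Each camera call takes 0.05 s, during which the arm holds its last target. There are 200 camera calls.

## Working session

There is one attempt and no reset: what is moved stays moved. The work goes in short steps, Python scripts to look and compute and a tool call to move; the robot and the scene stay as the last step left them, time stands still between calls to the robot, and variables do not carry over. Pictures are saved under pics/ and viewed, about 8 in all and at most 12, crops included, and the job is handed in when it is done.

Besides the shell and the picture viewer there is one more tool, called by a JSON object that holds its "api" and its "payload", one argument or row to a line. arm_command: Moves the arm, as the interface text tells. Its arguments: {"type":"object","properties":{"commands":{"type":"string"}},"required":["commands"]}

```bash
mkdir -p pics; cat > h.py <<'E'
import numpy as np, cv2
from bench import robot, snapshot, models
def ray(s,px,z):
    K=np.array(s["camera_matrix"]);d=np.array(s["rotation"])@np.linalg.solve(K,[px[0],px[1],1]);o=np.array(s["origin"])
    return o+d*(z-o[2])/d[2]
def proj(s,p):
    c=np.array(s["rotation"]).T@(np.array(p)-np.array(s["origin"]));q=np.array(s["camera_matrix"])@c;return q[:2]/q[2]
E
python3 - <<'E'
from h import *
for n in("scene","top"):
    s=snapshot(n);cv2.imwrite(f"pics/{n}0.png",s["img"]);print(n,np.round(s["origin"],3))
    for q,z in(("tag_1",.057),("slot_1",.057),("slot_2",.057),("slot_3",.057),("slot_4",.057),("rack",0),("box",0)):
        for r in models.tip_of(q,s)[:5]:
            c=np.array(r["centre"])*[640,480];print(q,round(r["conf"],2),c.round(),ray(s,c,z).round(4))
o=robot.get_obs();print(o["time"],o["tool_pos"],o["ee_rot"],o["wrist_force"],o["width"])
E
```

```text
scene [ 1.188 -0.158  0.792]Traceback (most recent call last):
  File "<stdin>", line 6, in <module>
  File "h.py", line 5, in ray
    return o+d*(z-o[2])/d[2]
                        ~^^^
IndexError: invalid index to scalar variable.
```

View pics/scene0.png

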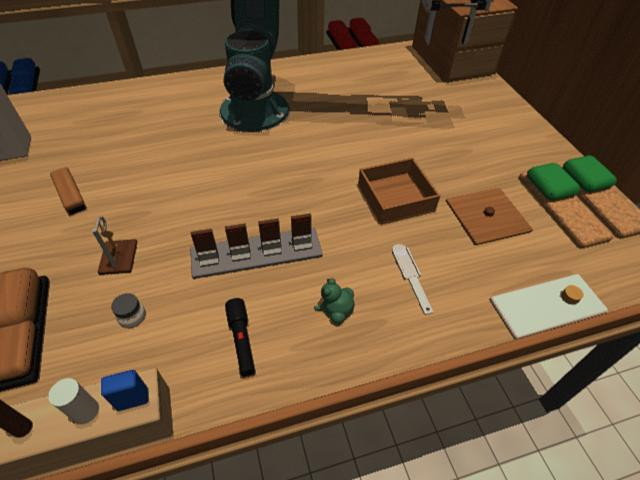

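The scene picture shows the rack at about (257,250), with its tags at x 205–302. The box is at (398,190), the frog at (338,300) and the key stand at (115,250).

```bash
cat > h.py <<'E'
import numpy as np, cv2
from scipy.spatial.transform import Rotation as Ro
from bench import robot, snapshot, models
def rot(s):
    r=np.array(s["rotation"]);return Ro.from_euler("xyz",r).as_matrix() if r.shape==(3,) else r
def ray(s,px,z):
    K=np.array(s["camera_matrix"]);d=rot(s)@np.linalg.solve(K,[px[0],px[1],1]);o=np.array(s["origin"])
    return o+d*(z-o[2])/d[2]
def proj(s,p):
    c=rot(s).T@(np.array(p)-np.array(s["origin"]));q=np.array(s["camera_matrix"])@c;return q[:2]/q[2]
E
python3 - <<'E'
from h import *
for n in("scene","top"):
    s=snapshot(n);cv2.imwrite(f"pics/{n}0.png",s["img"]);print(n,np.round(s["origin"],3),s["rotation"])
    for q,z in(("tag_1",.057),("slot_1",.057),("slot_2",.057),("slot_3",.057),("slot_4",.057),("rack",0),("box",0)):
        for r in models.tip_of(q,s)[:5]:
            c=np.array(r["centre"])*[640,480];print(q,round(r["conf"],2),c.round(),ray(s,c,z).round(4))
o=robot.get_obs();print(o["time"],o["tool_pos"],o["ee_rot"],o["wrist_force"],o["width"])
E
```

```text
scene [ 1.188 -0.158  0.792] [-2.44731094 -0.01294056  1.28079673]
tag_1 0.87 [300. 230.] [ 0.5618 -0.0042  0.057 ]
tag_1 0.71 [207. 245.] [ 0.5482 -0.2069  0.057 ]
tag_1 0.63 [239. 239.] [ 0.5497 -0.1387  0.057 ]
tag_1 0.56 [268. 234.] [ 0.5544 -0.0743  0.057 ]
slot_1 0.87 [207. 244.] [ 0.5461 -0.2059  0.057 ]
slot_1 0.7 [298. 230.] [ 0.5613 -0.0073  0.057 ]
slot_1 0.69 [267. 233.] [ 0.5496 -0.0765  0.057 ]
slot_1 0.62 [239. 238.] [ 0.5473 -0.1377  0.057 ]
slot_2 0.87 [207. 244.] [ 0.5461 -0.2059  0.057 ]
slot_2 0.7 [298. 230.] [ 0.5613 -0.0073  0.057 ]
slot_2 0.69 [267. 233.] [ 0.5496 -0.0765  0.057 ]
slot_2 0.62 [239. 238.] [ 0.5473 -0.1377  0.057 ]
slot_3 0.87 [207. 244.] [ 0.5461 -0.2059  0.057 ]
slot_3 0.7 [298. 230.] [ 0.5613 -0.0073  0.057 ]
slot_3 0.69 [267. 233.] [ 0.5496 -0.0765  0.057 ]
slot_3 0.62 [239. 238.] [ 0.5473 -0.1377  0.057 ]
slot_4 0.87 [207. 244.] [ 0.5461 -0.2059  0.057 ]
slot_4 0.7 [298. 230.] [ 0.5613 -0.0073  0.057 ]
slot_4 0.69 [267. 233.] [ 0.5496 -0.0765  0.057 ]
slot_4 0.62 [239. 238.] [ 0.5473 -0.1377  0.057 ]
rack 0.73 [256. 254.] [ 0.5559 -0.1079  0
[... 842 characters left out ...]
01 -0.1424  0.057 ]
slot_3 0.79 [357. 258.] [ 0.5631 -0.0676  0.057 ]
slot_3 0.74 [407. 263.] [ 0.5477 -0.2068  0.057 ]
slot_3 0.73 [333. 259.] [ 0.5624 -0.0008  0.057 ]
slot_3 0.59 [384. 262.] [ 0.5501 -0.1424  0.057 ]
slot_4 0.79 [357. 258.] [ 0.5631 -0.0676  0.057 ]
slot_4 0.74 [407. 263.] [ 0.5477 -0.2068  0.057 ]
slot_4 0.73 [333. 259.] [ 0.5624 -0.0008  0.057 ]
slot_4 0.59 [384. 262.] [ 0.5501 -0.1424  0.057 ]
rack 0.74 [371. 263.] [ 0.5485 -0.1119  0.    ]
rack 0.46 [319. 194.] [0.7494 0.0344 0.    ]
box 0.71 [236. 295.] [0.4639 0.2784 0.    ]
0.9 [0.12957401 0.53452588 0.20552565] [3.14149040e+00 1.39414067e-05 2.90378803e+00] [-0.4516365   0.41551562  0.35171511] 0.09424838530539797
```

View pics/top0.png

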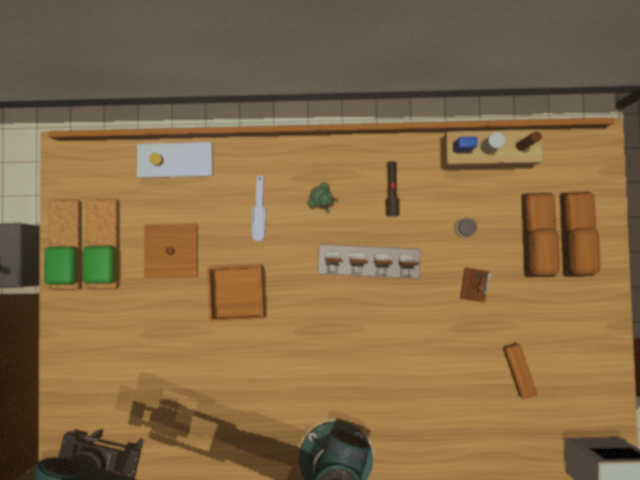

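The top view shows the rack at (370,262), tilted slightly, with clips at columns 333, 357, 382 and 407. The box is at (237,292). Next I'll fit the rack pose and overlay it to check.

```bash
cat >> h.py <<'E'
def fr(c,yaw,p):
    p=np.atleast_2d(p).astype(float);q=Ro.from_euler("z",yaw).apply(p);q[:,:2]+=c;return q
E
python3 - <<'E'
from h import *
P=np.array([[-.,0]]) if 0 else None
c=np.array([.553,-.1055]);yaw=np.deg2rad(-4.0)
out=[]
for n,roi,f in(("scene",(180,200,150,85),5),("top",(310,235,120,50),6)):
    s=snapshot(n);im=cv2.resize(s["img"],None,fx=f,fy=f,interpolation=cv2.INTER_CUBIC)
    def poly(p,col):
        q=np.array([(proj(s,x)+.5)*f for x in p]);cv2.polylines(im,[np.int32(q)],True,col,1)
    poly(fr(c,yaw,[[a*.0425,b*.145,.012] for a,b in((-1,-1),(-1,1),(1,1),(1,-1))]),(0,255,255))
    for y in(-.105,-.035,.035,.105):
        poly(fr(c,yaw,[[a*.0045,y+b*.022,.102] for a,b in((-1,-1),(-1,1),(1,1),(1,-1))]),(0,255,0))
        poly(fr(c,yaw,[[.0045,y+b*.022,z] for b,z in((-1,.046),(-1,.102),(1,.102),(1,.046))]),(255,255,0))
    x,y,w,h=roi;out.append(cv2.resize(im[y*f:(y+h)*f,x*f:(x+w)*f],(700,int(700*h/w))))
im=np.vstack(out);print(im.shape);cv2.imwrite("pics/fit.png",cv2.resize(im,None,fx=.85,fy=.85) if im.shape[0]>600 else im)
E
```

```text
File "<stdin>", line 2
    P=np.array([[-.,0]]) if 0 else None
                  ^
SyntaxError: invalid syntax
```

```bash
cat > fit.py <<'E'
from h import *
import sys
c=np.array([float(sys.argv[1]),float(sys.argv[2])]);yaw=np.deg2rad(float(sys.argv[3]))
out=[]
for n,roi,f in(("scene",(180,200,150,85),5),("top",(310,235,120,50),6)):
    s=snapshot(n);im=cv2.resize(s["img"],None,fx=f,fy=f,interpolation=cv2.INTER_CUBIC)
    def poly(p,col):
        q=np.array([(proj(s,x)+.5)*f for x in p]);cv2.polylines(im,[np.int32(q)],True,col,1)
    poly(fr(c,yaw,[[a*.0425,b*.145,.012] for a,b in((-1,-1),(-1,1),(1,1),(1,-1))]),(0,255,255))
    for y in(-.105,-.035,.035,.105):
        poly(fr(c,yaw,[[a*.0045,y+b*.022,.102] for a,b in((-1,-1),(-1,1),(1,1),(1,-1))]),(0,255,0))
        poly(fr(c,yaw,[[.0045,y+b*.022,z] for b,z in((-1,.046),(-1,.102),(1,.102),(1,.046))]),(255,255,0))
    x,y,w,h=roi;out.append(cv2.resize(im[y*f:(y+h)*f,x*f:(x+w)*f],(700,int(700*h/w))))
im=np.vstack(out);cv2.imwrite(sys.argv[4],cv2.resize(im,None,fx=.85,fy=.85))
E
python3 fit.py .553 -.1055 -4 pics/fit.png
```

```text
(no output)
```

View pics/fit.png

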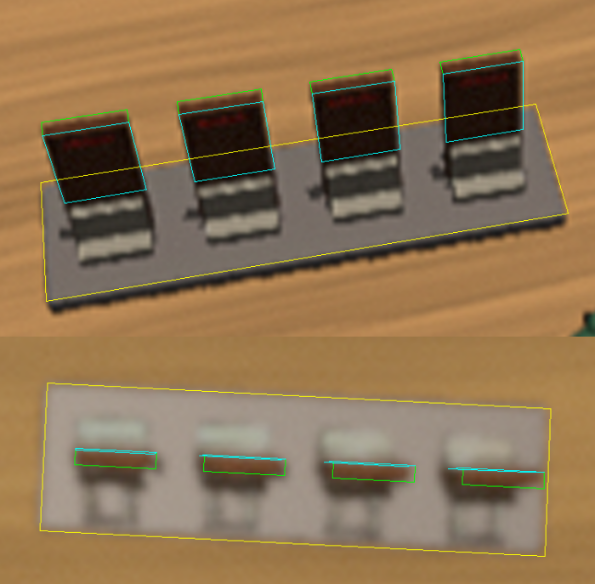

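The overlay fits both views: tags inside the outlines, steel jaw on +x, springs on −x. The rack pose is (0.553, −0.1055), yaw −4°. Now I'll make a helper that gives the shifts in tool axes.

```bash
cat > go.py <<'E'
from h import *
import sys
# go.py x y z n : shifts in tool axes to reach target (yaw 86 deg, tool down)
x,y,z=map(float,sys.argv[1:4]);n=int(sys.argv[4]);yaw=float(sys.argv[5]) if len(sys.argv)>5 else 86
o=robot.get_obs();p=np.array(o["tool_pos"]);R=Ro.from_euler("xyz",o["ee_rot"]);T=Ro.from_euler("xyz",[np.pi,0,np.deg2rad(yaw)])
rv=(R.inv()*T).as_rotvec();d=(np.array([x,y,z])-p)/n
print("t",o["time"],"p",p.round(4),"rpy",np.rad2deg(o["ee_rot"]).round(2),"F",np.round(o["wrist_force"],2),"w",round(o["width"],4))
for k in range(n):
    Rk=R*Ro.from_rotvec(rv*k/n);print(*np.round(Rk.inv().apply(d)*1000,1),*np.rad2deg(rv/n).round(2))
E
python3 go.py .560 -.001 .2 14
```

```text
t 1.0 p [0.1296 0.5345 0.2055] rpy [179.99   0.   166.37] F [-0.15  0.68 -0.13] w 0.0938
-38.9 -29.9 0.4 0.0 -0.0 5.74
-41.7 -25.9 0.4 0.0 -0.0 5.74
-44.1 -21.6 0.4 0.0 -0.0 5.74
-46.0 -17.1 0.4 0.0 -0.0 5.74
-47.5 -12.4 0.4 0.0 -0.0 5.74
-48.5 -7.6 0.4 0.0 -0.0 5.74
-49.0 -2.7 0.4 0.0 -0.0 5.74
-49.0 2.2 0.4 0.0 -0.0 5.74
-48.6 7.1 0.4 0.0 -0.0 5.74
-47.6 11.9 0.4 0.0 -0.0 5.74
-46.2 16.6 0.4 0.0 -0.0 5.74
-44.3 21.2 0.4 0.0 -0.0 5.74
-41.9 25.5 0.4 0.0 -0.0 5.74
-39.2 29.6 0.4 0.0 -0.0 5.74
```

{"api": "arm_command", "payload": {
  "commands": "-39 -30 0 0 0 5.7 1; -42 -26 0 0 0 5.7 1; -44 -22 0 0 0 5.7 1; -46 -17 0 0 0 5.7 1; -47 -12 0 0 0 5.7 1; -48 -8 0 0 0 5.7 1; -49 -3 0 0 0 5.7 1; -49 2 0 0 0 5.7 1; -49 7 0 0 0 5.7 1; -48 12 0 0 0 5.7 1; -46 17 0 0 0 5.7 1; -44 21 0 0 0 5.7 1"
}}

```text
time: 2.5
tool_pos: [0.5021, 0.059, 0.2071]
ee_rot: [3.134, -0.003, 1.678]
wrist_force: [1.0, 1.2, -0.1]
width: 0.0941
```

```bash
python3 go.py .5603 -.001 .15 4
```

```text
t 2.5 p [0.5021 0.059  0.2071] rpy [ 1.7958e+02 -1.7000e-01  9.6110e+01] F [ 0.97  1.16 -0.12] w 0.0941
-16.5 12.8 14.3 0.1 -0.05 2.53
-15.9 13.5 14.3 0.1 -0.05 2.53
-15.3 14.2 14.3 0.1 -0.05 2.53
-14.6 14.9 14.3 0.1 -0.05 2.53
```

{"api": "arm_command", "payload": {
  "commands": "-16.5 13 14 0.1 0 2.5 1; -16 13.5 14 0.1 0 2.5 1; -15 14 14 0.1 0 2.5 1; -14.5 15 14 0.1 0 2.5 1; 0 0 0 0 0 0 0.5"
}}

```text
time: 3.12
tool_pos: [0.5615, -0.0023, 0.1447]
ee_rot: [-3.135, -0.006, 1.495]
wrist_force: [-0.4, -0.3, 1.2]
width: 0.0875
```

```bash
python3 go.py .5603 -.001 .065 2; python3 - <<'E'
from h import *
out=[]
for n in("scene","top"):
    s=snapshot(n);p=proj(s,[.56,0,.1]);x,y=(p-[60,55]).astype(int)
    out.append(cv2.resize(s["img"][y:y+110,x:x+120],(390,360),interpolation=cv2.INTER_CUBIC))
cv2.imwrite("pics/a.png",np.hstack(out))
E
```

```text
t 3.125 p [ 0.5615 -0.0023  0.1447] rpy [-179.61   -0.33   85.67] F [-0.39 -0.29  1.19] w 0.0875
0.4 -0.4 39.8 -0.19 -0.16 -0.16
0.5 -0.5 39.8 -0.19 -0.16 -0.16
```

View pics/a.png

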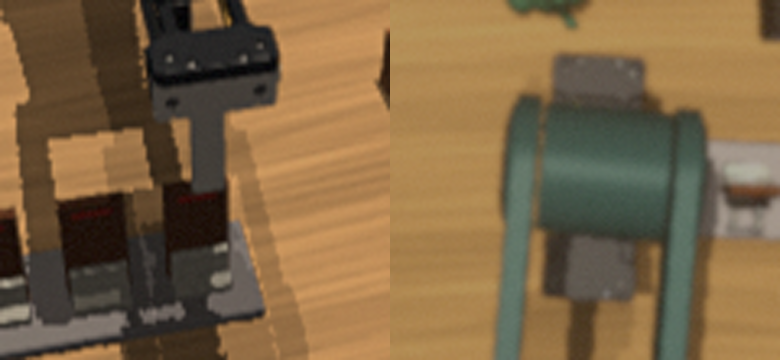

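The scene crop shows the fingers straddling tag 4, about centred allowing for perspective. I'll descend and close.

{"api": "arm_command", "payload": {
  "commands": "0.5 -0.5 40 -0.2 -0.2 -0.1 0.5; 0.5 -0.5 40 -0.2 -0.2 -0.1 0.5; 0 0 0 0 0 0 0.5"
}}

```text
time: 3.6
tool_pos: [0.5617, 0.0031, 0.0693]
ee_rot: [3.131, 0.0, 1.505]
wrist_force: [-0.1, -0.3, -0.0]
width: 0.0496
```

```bash
python3 go.py .5603 -.001 .065 1
```

```text
t 3.6 p [0.5617 0.0031 0.0693] rpy [1.7939e+02 1.0000e-02 8.6250e+01] F [-0.08 -0.29 -0.03] w 0.0496
-4.1 -1.2 4.3 0.61 0.01 0.25
```

{"api": "arm_command", "payload": {
  "commands": "-4 -1 4 0.6 0 0.2 0.5; 0 0 0 0 0 0 0.5"
}}

```text
time: 3.85
tool_pos: [0.5624, -0.0004, 0.0695]
ee_rot: [3.136, 0.0, 1.503]
wrist_force: [-0.9, -0.7, 0.5]
width: 0.0469
```

```bash
python3 go.py .5603 -.001 .065 1
```

```text
t 3.85 p [ 5.624e-01 -4.000e-04  6.950e-02] rpy [1.7967e+02 1.0000e-02 8.6130e+01] F [-0.86 -0.74  0.49] w 0.0469
-0.7 -2.1 4.5 0.33 0.01 0.13
```

{"api": "arm_command", "payload": {
  "commands": "-1 -4 7 0.4 0 0 0.4; 0 0 0 0 0 0 0.3"
}}

```text
time: 4.1
tool_pos: [0.5598, -0.0015, 0.0646]
ee_rot: [3.139, 0.0, 1.503]
wrist_force: [0.7, -0.3, -0.2]
width: 0.031
```

```bash
python3 go.py .5603 -.001 .065 1
```

```text
t 4.1 p [ 0.5598 -0.0015  0.0646] rpy [1.7984e+02 2.0000e-02 8.6120e+01] F [ 0.66 -0.34 -0.23] w 0.031
0.5 0.5 -0.4 0.16 0.02 0.12
```

Good. Now close.

{"api": "arm_command", "payload": {
  "commands": "0 0 0 0 0 0 0; 0 0 0 0 0 0 0; 0 0 0 0 0 0 0; 0 0 0 0 0 0 0"
}}

```text
time: 4.6
tool_pos: [0.561, -0.0017, 0.0654]
ee_rot: [3.136, 0.0, 1.503]
wrist_force: [0.2, 0.6, -0.4]
width: 0.0088
```

```bash
python3 go.py .5603 -.001 .065 1
```

```text
t 4.6 p [ 0.561  -0.0017  0.0654] rpy [1.7967e+02 1.0000e-02 8.6100e+01] F [ 0.23  0.58 -0.42] w 0.0088
0.6 -0.7 0.4 0.33 0.01 0.1
```

{"api": "arm_command", "payload": {
  "commands": "0 0 -3 0 0 0 0"
}}

```text
time: 4.72
tool_pos: [0.5609, -0.0016, 0.0679]
ee_rot: [3.136, 0.0, 1.503]
wrist_force: [2.2, 0.7, -2.2]
width: 0.0088
```

{"api": "arm_command", "payload": {
  "commands": "0 0 -3 0 0 0 0"
}}

```text
time: 4.85
tool_pos: [0.561, -0.0017, 0.0708]
ee_rot: [3.136, 0.0, 1.503]
wrist_force: [1.8, -0.5, -1.7]
width: 0.0088
```

{"api": "arm_command", "payload": {
  "commands": "0 0 -3 0 0 0 0"
}}

```text
time: 4.97
tool_pos: [0.561, -0.0017, 0.0738]
ee_rot: [3.136, 0.0, 1.503]
wrist_force: [2.2, -0.1, -2.4]
width: 0.0088
```

Tag 4 slides at about 2.3 N, so clip 4 is slack. I'll lift it out while refining the box position.

{"api": "arm_command", "payload": {
  "commands": "0 0 -20 0 0 0 0; 0 0 -20 0 0 0 0; 0 0 -30 0 0 0 0; 0 0 -30 0 0 0 0; 0 0 0 0 0 0 0"
}}

```text
time: 5.6
tool_pos: [0.559, -0.0015, 0.1784]
ee_rot: [3.138, 0.0, 1.503]
wrist_force: [0.1, -0.6, -0.5]
width: 0.0084
```

```bash
python3 - <<'E'
from h import *
for n in("scene","top"):
    s=snapshot(n)
    if n=="top": print("rim",ray(s,(237,292),.055))
    for r in models.tip_of("box",s)[:1]+models.tip_of("rack",s)[:1]: print(n,r["conf"],ray(s,np.array(r["centre"])*[640,480],0))
    else:
        pass
    if n=="scene":
        for px in((359,183),(413,159),(438,196),(385,206)):print(ray(s,px,.055).round(3))
E
python3 go.py .49 .268 .165 6
```

```text
scene 0.59 [0.46243682 0.26933645 0.        ]
scene 0.83 [ 0.55540799 -0.10323724  0.        ]
[0.453 0.174 0.055]
[0.406 0.34  0.055]
[0.547 0.341 0.055]
[0.543 0.206 0.055]
rim [0.47482288 0.26681812 0.055     ]
top 0.65 [0.45670531 0.2777455  0.        ]
top 0.75 [ 0.55028847 -0.10695532  0.        ]
t 5.9 p [ 0.5569 -0.0013  0.1731] rpy [-179.67   -0.     86.11] F [-0.07  0.79 -0.67] w 0.0088
44.0 -14.2 1.4 -0.05 -0.0 0.02
44.0 -14.2 1.4 -0.05 -0.0 0.02
44.0 -14.2 1.4 -0.05 -0.0 0.02
44.0 -14.2 1.4 -0.05 -0.0 0.02
44.0 -14.2 1.4 -0.05 -0.0 0.02
44.0 -14.2 1.4 -0.05 -0.0 0.02
```

{"api": "arm_command", "payload": {
  "commands": "44 -14 0 0 0 0 0; 44 -14 0 0 0 0 0; 44 -14 0 0 0 0 0; 44 -14 0 0 0 0 0; 44 -14 0 0 0 0 0; 44 -14 0 0 0 0 0; 0 0 0 0 0 0 0"
}}

```text
time: 6.78
tool_pos: [0.486, 0.274, 0.1644]
ee_rot: [-3.121, 0.004, 1.499]
wrist_force: [0.3, 0.2, 0.4]
width: 0.0085
```

```bash
python3 go.py .493 .268 .075 2
```

```text
t 6.775 p [0.486  0.274  0.1644] rpy [-178.84    0.25   85.91] F [0.33 0.22 0.41] w 0.0085
-2.5 4.6 44.6 -0.58 0.13 -0.04
-2.6 4.1 44.7 -0.58 0.13 -0.04
```

{"api": "arm_command", "payload": {
  "commands": "-2.5 4 43 -0.6 0.1 0 0; -2.5 4 43 -0.6 0.1 0 0; 0 0 0 0 0 0 0; 0 0 0 0 0 0 0.4; 0 0 0 0 0 0 0.4; 0 0 0 0 0 0 0.4; 0 0 -40 0 0 0 0.4; 0 0 -45 0 0 0 0.4; 0 0 0 0 0 0 0.4"
}}

```text
time: 7.9
tool_pos: [0.4962, 0.2662, 0.1705]
ee_rot: [3.13, -0.001, 1.497]
wrist_force: [-0.3, -0.2, 0.5]
width: 0.0375
```

```bash
python3 - <<'E'
from h import *
s=snapshot("scene");im=s["img"][120:260,180:460];cv2.imwrite("pics/b.png",cv2.resize(im,None,fx=2.4,fy=2.4,interpolation=cv2.INTER_CUBIC))
E
python3 go.py .5554 -.0706 .15 7
```

```text
t 7.95 p [0.495  0.2657 0.1679] rpy [1.7959e+02 4.0000e-02 8.5790e+01] F [ 0.15  1.04 -0.09] w 0.0372
-47.3 12.1 2.7 0.06 0.01 -0.03
-47.3 12.1 2.7 0.06 0.01 -0.03
-47.3 12.1 2.6 0.06 0.01 -0.03
-47.3 12.0 2.6 0.06 0.01 -0.03
-47.3 12.0 2.6 0.06 0.01 -0.03
-47.3 12.0 2.6 0.06 0.01 -0.03
-47.3 12.0 2.6 0.06 0.01 -0.03
```

View pics/b.png

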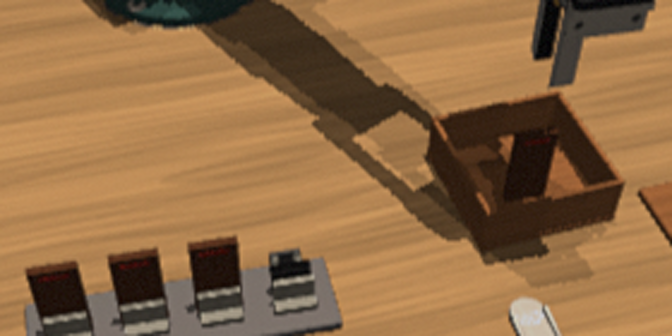

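Tag 4 is standing in the box and clip 4 is empty. On to tag 3.

{"api": "arm_command", "payload": {
  "commands": "-47 12 2 0 0 0 0.5; -47 12 2 0 0 0 0.5; -47 12 2 0 0 0 0.5; -47 12 2 0 0 0 0.5; -47 12 2 0 0 0 0.5; -47 12 2 0 0 0 0.5; -47 12 2 0 0 0 0.5; 0 0 0 0 0 0 0.5"
}}

```text
time: 8.95
tool_pos: [0.5512, -0.0773, 0.1415]
ee_rot: [-3.132, 0.001, 1.501]
wrist_force: [-0.3, 0.1, 0.5]
width: 0.0471
```

```bash
python3 go.py .5554 -.0706 .13 1
```

```text
t 8.95 p [ 0.5512 -0.0773  0.1415] rpy [-1.7943e+02  5.0000e-02  8.6020e+01] F [-0.34  0.1   0.54] w 0.0471
7.0 3.8 11.4 -0.57 0.05 0.02
```

{"api": "arm_command", "payload": {
  "commands": "7 4 9 -0.6 0 0 0.5; 0 0 38 0 0 0 0.5; 0 0 26 0 0 0 0.4; 0 0 0 0 0 0 0.4"
}}

```text
time: 9.45
tool_pos: [0.554, -0.064, 0.0627]
ee_rot: [-3.139, -0.003, 1.507]
wrist_force: [-0.0, -0.1, 0.6]
width: 0.0375
```

```bash
python3 go.py .5554 -.0706 .065 1
```

```text
t 9.45 p [ 0.554  -0.064   0.0627] rpy [-1.7985e+02 -1.5000e-01  8.6320e+01] F [-0.05 -0.11  0.56] w 0.0375
-6.5 1.8 -2.3 -0.15 -0.14 0.32
```

{"api": "arm_command", "payload": {
  "commands": "-6.5 2 -2 0 0 0.3 0.35; 0 0 0 0 0 0 0.3"
}}

```text
time: 9.7
tool_pos: [0.5566, -0.0693, 0.0663]
ee_rot: [-3.141, -0.002, 1.504]
wrist_force: [0.1, -0.4, 0.6]
width: 0.0289
```

```bash
python3 go.py .5554 -.0706 .065 1
```

```text
t 9.7 p [ 0.5566 -0.0693  0.0663] rpy [-1.7999e+02 -1.4000e-01  8.6160e+01] F [ 0.09 -0.37  0.6 ] w 0.0289
-1.3 -1.1 1.3 -0.01 -0.14 0.16
```

{"api": "arm_command", "payload": {
  "commands": "-1.5 -1 1 0 0 0 0.2; 0 0 0 0 0 0 0; 0 0 0 0 0 0 0; 0 0 0 0 0 0 0; 0 0 0 0 0 0 0"
}}

```text
time: 10.32
tool_pos: [0.5565, -0.0711, 0.0676]
ee_rot: [3.138, -0.002, 1.503]
wrist_force: [-0.1, 0.8, 0.4]
width: 0.0088
```

{"api": "arm_command", "payload": {
  "commands": "0 0 -1.5 0 0 0 0"
}}

```text
time: 10.45
tool_pos: [0.5564, -0.0711, 0.0677]
ee_rot: [3.139, -0.002, 1.503]
wrist_force: [4.2, 1.0, -10.7]
width: 0.0089
```

{"api": "arm_command", "payload": {
  "commands": "0 0 -1.5 0 0 0 0"
}}

```text
time: 10.58
tool_pos: [0.5564, -0.0711, 0.0676]
ee_rot: [3.139, -0.003, 1.503]
wrist_force: [3.5, -0.2, -10.7]
width: 0.0088
```

{"api": "arm_command", "payload": {
  "commands": "0 0 -1.5 0 0 0 0"
}}

```text
time: 10.7
tool_pos: [0.5564, -0.0711, 0.0677]
ee_rot: [3.14, -0.003, 1.503]
wrist_force: [5.0, -1.1, -13.3]
width: 0.0088
```

Tag 3 held at 13 N without moving, so clip 3 looks good. I'll release it and move to tag 2, at (.5506, −.1404).

{"api": "arm_command", "payload": {
  "commands": "0 0 0 0 0 0 0; 0 0 0 0 0 0 0.4; 0 0 0 0 0 0 0.4; 0 0 -35 0 0 0 0.4; 0 0 -35 0 0 0 0.4; 0 0 0 0 0 0 0.5"
}}

```text
time: 11.45
tool_pos: [0.5563, -0.0714, 0.1454]
ee_rot: [3.137, -0.002, 1.503]
wrist_force: [-0.6, 0.4, 0.4]
width: 0.0443
```

```bash
python3 go.py .5506 -.1404 .13 2
```

```text
t 11.45 p [ 0.5563 -0.0714  0.1454] rpy [ 1.7972e+02 -9.0000e-02  8.6120e+01] F [-0.63  0.37  0.44] w 0.0443
-34.6 -0.6 7.6 0.14 -0.05 0.06
-34.6 -0.5 7.6 0.14 -0.05 0.06
```

{"api": "arm_command", "payload": {
  "commands": "-34.5 -0.5 5 0.1 0 0 0.5; -34.5 -0.5 5 0.1 0 0 0.5; 0 0 0 0 0 0 0.5"
}}

```text
time: 11.82
tool_pos: [0.5494, -0.1406, 0.1333]
ee_rot: [-3.141, -0.003, 1.505]
wrist_force: [0.3, -0.0, -0.4]
width: 0.0467
```

```bash
python3 go.py .5506 -.1404 .13 1
```

```text
t 11.825 p [ 0.5494 -0.1406  0.1333] rpy [-1.7994e+02 -1.5000e-01  8.6230e+01] F [ 0.3  -0.02 -0.39] w 0.0467
0.3 1.2 3.3 -0.06 -0.15 0.23
```

{"api": "arm_command", "payload": {
  "commands": "0 1 22 0 0 0.2 0.5; 0 0 22 0 0 0 0.4; 0 0 22 0 0 0 0.4; 0 0 0 0 0 0 0.3"
}}

```text
time: 12.32
tool_pos: [0.5489, -0.1363, 0.0633]
ee_rot: [-3.137, -0.007, 1.503]
wrist_force: [-0.5, 0.7, -0.5]
width: 0.0311
```

```bash
python3 go.py .5506 -.1404 .066 1
```

```text
t 12.325 p [ 0.5489 -0.1363  0.0633] rpy [-179.73   -0.39   86.09] F [-0.51  0.7  -0.48] w 0.0311
-4.0 2.0 -2.7 -0.27 -0.39 0.09
```

{"api": "arm_command", "payload": {
  "commands": "-4 2 -2.5 -0.3 -0.4 0 0.3; 0 0 0 0 0 0 0.25"
}}

```text
time: 12.58
tool_pos: [0.5516, -0.14, 0.0676]
ee_rot: [3.139, 0.001, 1.504]
wrist_force: [-0.2, -0.5, 0.9]
width: 0.0239
```

```bash
python3 go.py .5506 -.1404 .066 1
```

```text
t 12.575 p [ 0.5516 -0.14    0.0676] rpy [1.7982e+02 6.0000e-02 8.6150e+01] F [-0.21 -0.52  0.89] w 0.0239
-0.5 -1.0 1.6 0.18 0.06 0.15
```

{"api": "arm_command", "payload": {
  "commands": "0 0 0 0 0 0 0; 0 0 0 0 0 0 0; 0 0 0 0 0 0 0; 0 0 0 0 0 0 0"
}}

```text
time: 13.08
tool_pos: [0.5517, -0.1402, 0.0691]
ee_rot: [3.138, 0.001, 1.503]
wrist_force: [0.7, 1.0, -0.0]
width: 0.0089
```

{"api": "arm_command", "payload": {
  "commands": "0 0 -1.5 0 0 0 0"
}}

```text
time: 13.2
tool_pos: [0.5516, -0.1401, 0.0692]
ee_rot: [3.138, 0.001, 1.503]
wrist_force: [3.3, -0.7, -10.0]
width: 0.0091
```

{"api": "arm_command", "payload": {
  "commands": "0 0 -1.5 0 0 0 0"
}}

```text
time: 13.32
tool_pos: [0.5517, -0.1401, 0.0692]
ee_rot: [3.139, 0.001, 1.503]
wrist_force: [3.2, -1.2, -10.7]
width: 0.0091
```

{"api": "arm_command", "payload": {
  "commands": "0 0 -1.5 0 0 0 0"
}}

```text
time: 13.45
tool_pos: [0.5517, -0.1401, 0.0692]
ee_rot: [3.139, 0.001, 1.503]
wrist_force: [4.4, -1.9, -11.9]
width: 0.0086
```

Tag 2 also held at about 12 N without moving, so clip 2 looks good. Next is tag 1, at (.5457, −.2102), which should be slack.

{"api": "arm_command", "payload": {
  "commands": "0 0 0 0 0 0 0; 0 0 0 0 0 0 0.4; 0 0 0 0 0 0 0.4; 0 0 -35 0 0 0 0.4; 0 0 -30 0 0 0 0.4; -35 -0.5 0 0 0 0 0.5; -35 -0.5 0 0 0 0 0.5; 0 0 0 0 0 0 0.5"
}}

```text
time: 14.45
tool_pos: [0.5469, -0.2111, 0.1468]
ee_rot: [3.131, 0.004, 1.505]
wrist_force: [0.4, 1.3, -0.3]
width: 0.0469
```

```bash
python3 go.py .5457 -.2102 .066 3
```

```text
t 14.45 p [ 0.5469 -0.2111  0.1468] rpy [179.38   0.22  86.25] F [ 0.36  1.29 -0.3 ] w 0.0469
0.4 -0.7 26.9 0.21 0.07 0.08
0.3 -0.6 26.9 0.21 0.07 0.08
0.3 -0.5 26.9 0.21 0.07 0.08
```

{"api": "arm_command", "payload": {
  "commands": "-0.5 -0.5 26 0.2 0 0 0.5; -0.5 -0.5 26 0.2 0 0 0.4; -0.5 -0.5 26 0.2 0 0 0.35; 0 0 0 0 0 0 0.3"
}}

```text
time: 14.95
tool_pos: [0.5472, -0.2096, 0.0711]
ee_rot: [3.137, 0.003, 1.507]
wrist_force: [-0.8, 0.6, 0.2]
width: 0.0293
```

```bash
python3 go.py .5457 -.2102 .066 1
```

```text
t 14.95 p [ 0.5472 -0.2096  0.0711] rpy [1.7974e+02 1.4000e-01 8.6330e+01] F [-0.76  0.58  0.17] w 0.0293
-0.7 -1.4 5.1 0.26 0.14 0.33
```

{"api": "arm_command", "payload": {
  "commands": "-0.5 -1.5 5 0.2 0 0.3 0.25; 0 0 0 0 0 0 0; 0 0 0 0 0 0 0; 0 0 0 0 0 0 0; 0 0 0 0 0 0 0"
}}

```text
time: 15.58
tool_pos: [0.547, -0.2096, 0.0698]
ee_rot: [3.137, 0.004, 1.502]
wrist_force: [-1.1, 0.3, -1.0]
width: 0.009
```

{"api": "arm_command", "payload": {
  "commands": "0 0 -2 0 0 0 0"
}}

```text
time: 15.7
tool_pos: [0.5469, -0.2095, 0.0712]
ee_rot: [3.137, 0.004, 1.502]
wrist_force: [1.1, 0.9, -4.0]
width: 0.009
```

{"api": "arm_command", "payload": {
  "commands": "0 0 -2 0 0 0 0"
}}

```text
time: 15.82
tool_pos: [0.547, -0.2094, 0.0729]
ee_rot: [3.137, 0.003, 1.502]
wrist_force: [1.4, -1.3, -4.1]
width: 0.0089
```

{"api": "arm_command", "payload": {
  "commands": "0 0 -2 0 0 0 0"
}}

```text
time: 15.95
tool_pos: [0.547, -0.2093, 0.0747]
ee_rot: [3.137, 0.003, 1.502]
wrist_force: [1.6, 0.2, -2.8]
width: 0.0088
```

Tag 1 slides at about 4 N, so clip 1 is slack. The result is consistent: 1 and 4 slack, 2 and 3 good. I'll lift it well clear of the other tags.

{"api": "arm_command", "payload": {
  "commands": "0 0 -20 0 0 0 0; 0 0 -20 0 0 0 0; 0 0 -35 0 0 0 0; 0 0 -40 0 0 0 0; 0 0 -20 0 0 0 0; 0 0 0 0 0 0 0"
}}

```text
time: 16.7
tool_pos: [0.5475, -0.2094, 0.2191]
ee_rot: [3.13, 0.006, 1.502]
wrist_force: [0.5, -0.2, -1.0]
width: 0.0087
```

```bash
python3 go.py .447 .27 .205 10
```

```text
t 16.7 p [ 0.5475 -0.2094  0.2191] rpy [179.34   0.33  86.05] F [ 0.48 -0.22 -1.01] w 0.0087
47.1 -13.3 1.0 0.07 0.03 0.01
47.1 -13.3 1.0 0.07 0.03 0.01
47.1 -13.3 1.1 0.07 0.03 0.01
47.1 -13.3 1.1 0.07 0.03 0.01
47.1 -13.3 1.2 0.07 0.03 0.01
47.1 -13.3 1.2 0.07 0.03 0.01
47.1 -13.4 1.2 0.07 0.03 0.01
47.1 -13.4 1.3 0.07 0.03 0.01
47.1 -13.4 1.3 0.07 0.03 0.01
47.1 -13.4 1.4 0.07 0.03 0.01
```

{"api": "arm_command", "payload": {
  "commands": "47 -13.5 0 0 0 0 0; 47 -13.5 0 0 0 0 0; 47 -13.5 0 0 0 0 0; 47 -13.5 0 0 0 0 0; 47 -13.5 0 0 0 0 0; 47 -13.5 0 0 0 0 0; 47 -13.5 0 0 0 0 0; 47 -13.5 0 0 0 0 0; 47 -13.5 0 0 0 0 0; 47 -13.5 0 0 0 0 0; 0 0 0 0 0 0 0"
}}

```text
time: 18.08
tool_pos: [0.4374, 0.2818, 0.2042]
ee_rot: [-3.139, 0.009, 1.498]
wrist_force: [0.1, -0.7, 0.1]
width: 0.009
```

```bash
python3 go.py .447 .27 .08 3
```

```text
t 18.075 p [0.4374 0.2818 0.2042] rpy [-179.85    0.5    85.86] F [ 0.15 -0.7   0.05] w 0.009
-3.3 3.6 41.4 -0.05 0.17 -0.05
-3.4 3.6 41.4 -0.05 0.17 -0.05
-3.6 3.5 41.4 -0.05 0.17 -0.05
```

{"api": "arm_command", "payload": {
  "commands": "-5 5 20 0 0.2 0 0; -5 5 30 0 0.2 0 0; 0 0 30 0 0 0 0; 0 0 0 0 0 0 0"
}}

```text
time: 18.58
tool_pos: [0.446, 0.2668, 0.12]
ee_rot: [-3.137, 0.006, 1.497]
wrist_force: [0.2, 0.3, -0.1]
width: 0.0088
```

```bash
python3 go.py .447 .27 .08 1
```

```text
t 18.575 p [0.446  0.2668 0.12  ] rpy [-179.73    0.34   85.79] F [ 0.17  0.33 -0.06] w 0.0088
3.5 0.9 40.0 -0.27 0.34 -0.21
```

{"api": "arm_command", "payload": {
  "commands": "0 0 38 0 0 0 0; 0 0 0 0 0 0 0; 0 0 0 0 0 0 0.25; 0 0 0 0 0 0 0.25; 0 0 0 0 0 0 0.25; 0 0 -20 0 0 0 0.25; 0 0 -40 0 0 0 0.25; 0 0 -50 0 0 0 0.25; 0 0 -50 0 0 0 0.25; 0 0 0 0 0 0 0.25"
}}

```text
time: 19.82
tool_pos: [0.4502, 0.2675, 0.259]
ee_rot: [3.129, -0.003, 1.496]
wrist_force: [-0.2, 0.8, -0.2]
width: 0.0237
```

```bash
python3 - <<'E'
from h import *
s=snapshot("scene");im=s["img"][140:340,80:480];cv2.imwrite("pics/c.png",cv2.resize(im,None,fx=2,fy=2,interpolation=cv2.INTER_CUBIC))
E
python3 go.py .447 .27 .2 1; python3 fit.py .553 -.1055 -4 pics/fit2.png
```

```text
t 19.875 p [0.4492 0.267  0.2561] rpy [ 1.7952e+02 -2.0000e-02  8.5700e+01] F [-0.49  0.51 -0.63] w 0.0236
2.8 -2.9 56.1 0.48 -0.01 -0.3
```

View pics/c.png

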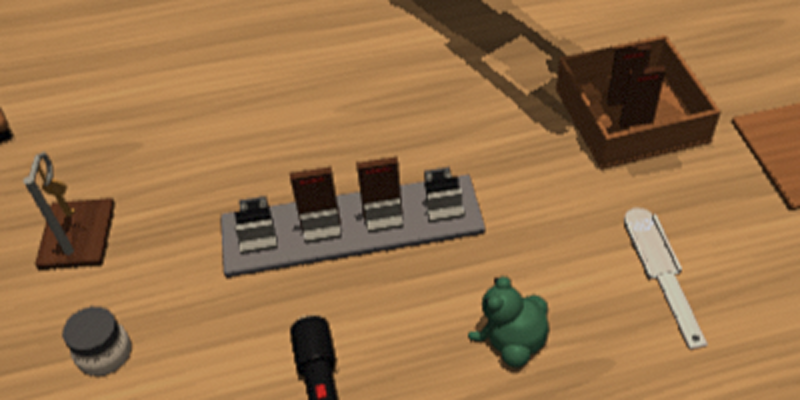

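View pics/fit2.png

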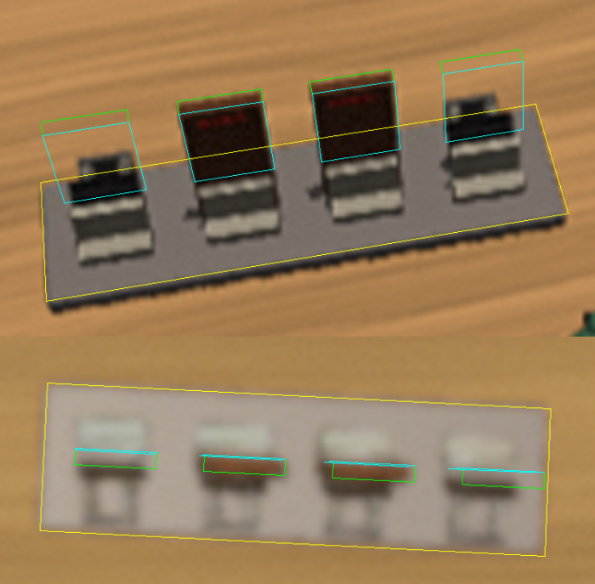

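Both slack tags are in the box. Tags 2 and 3 sit on the fully-down outline just as before, and the other things look undisturbed.

```bash
python3 -c "
from bench import robot
print(robot.close_job())"
```

```text
the job is handed in; nothing more can be done
None
```

The two slack clips are 1 and 4. Their tags are now in the bamboo box, and I handed the job in at about 20 s.

| Tag | Tug result | Clip |
|---|---|---|
| 1 | slid at about 3–4 N | slack |
| 2 | held at about 12 N, no movement | good |
| 3 | held at about 13 N, no movement | good |
| 4 | slid at about 2.3 N | slack |

I stopped pulling the good tags at 12–13 N, above the slack range (2–7 N) but just short of the 14 N a good clip should take. During those two tugs I also felt about 3–5 N of sideways force.

- **Boxed tags:** in the last pictures both boxed tags stand upright inside the box, and clips 1 and 4 are empty.
- **Good tags:** tags 2 and 3 match the fully-down outline, as they did before the tugs.
- **Surroundings:** the bystanders in that picture look undisturbed. The gripper was open and clear above the box at hand-in.

No checks failed or disagreed.

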